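Lift a hot preserving jar from the pan with spring tongs

TASK

The preserving jars in the pan are hot. Take the spring tongs from the utensil holder and, touching the jar with nothing but the tongs, squeeze the tall slim jar no harder than it needs, lift it out of the pan and set it down gently, upright and still held in the tongs, in the middle of the wooden board; then let go of it and put the tongs back in the holder, tips down. Leave the low jar standing in the pan and everything else where it is.

Things in the scene. Friction and masses are not known exactly. Their poses are not given: they have to be found in the camera images.
- tongs: Steel spring tongs, 196 mm long, 0.14 kg, leaning about 32 degrees in the utensil holder, tips down, head on the robot's side. Origin midway between the jaw tips, z from the tips to the head, y the line along which the jaws close. Head: a block 20 x 24 x 10 mm (x, y, z), top at z = 196 mm; the two arms (20 mm wide in x) hinge in it at z = 190 mm, and a spring holds them open.
- tongs_grip (a point): Where to grip: on the middle line of the tongs at z = 155 mm, between rubber grip pads on the arms' outer faces (22 mm wide in x, z = 134 to 176 mm). There the tongs measure 52 mm over the pads when open, 46 mm with the arms parallel. A squeeze here meets about 9 N of spring at first, 11 N when closed, and each mm closes the jaws by about 5 mm.
- tongs_tip (a point): Midway between the jaw tips (tongs z = 0). Jaws: rubber V faces from z = 0 to 28 mm, 30 mm wide in x; gap between them about 72 mm open (84 mm over the outside), 44 mm with the arms parallel, which fits the tall jar.
- tongs_left (a joint): How far the tongs are squeezed: hinge angle of one arm (the other mirrors it), 0 = open by spring, 0.08 = arms parallel (jaw gap 44 mm), 0.125 = stop.
- holder: Fixed utensil holder, an open rectangular steel box 90 x 112 x 105 mm (x, y, z), walls 4 mm, floor 4 to 5 mm thick, mouth 82 x 104 mm. Origin at the centre of its underside, axes along its sides; the tongs lean in it along its x, opening along its y.
- pan: Fixed round steel pan, outer radius 97 mm at the rim, 80 mm high, wall 4 mm, floor about 5 mm thick. Origin at the centre of its underside.
- tall_jar: The hot jar to move: slim amber glass jar with a flat steel lid, diameter 44 mm, 92 mm high (straight glass sides up to 72 mm), about 0.12 kg. Origin at the centre of its underside, z up. It stands in the pan beside the low jar.
- low_jar: Low, wide amber glass jar with a flat steel lid, diameter 58 mm, 54 mm high; it stays in the pan. Origin at the centre of its underside, z up.
- board: Fixed wooden board, 300 x 190 mm and 14 mm thick, lying flat. Origin at the centre of its underside.
- tin: Bystander: round food tin, diameter 75 mm, 58 mm high. Origin at the centre of its underside.
- salt_shaker: Bystander: glass shaker, diameter 44 mm, 90 mm high. Origin at the centre of its underside.
There are look-alikes about, which are no part of the job. What is shaped like the low_jar but purple or turquoise is not meant. Leave any blue or orange look-alike of the tongs alone.

How it is judged:
On the way, in this order (a step that is already met when the one before it is completed fails the run):
1. the tall jar hangs in the tongs, clear above the pan's rim (height (world z) of tall_jar above 0.085 m and contact force between tongs and tall_jar above 0.5 N), for 0.2 s.
2. the tall jar stands upright on the board while the tongs still hold it (contact force between tall_jar and board above 0.3 N and contact force between tongs and tall_jar above 0.5 N and angle between tall_jar's own z axis and vertical below 0.2 rad and horizontal distance between tall_jar and board below 0.05 m), for 0.1 s.
At the end, for the whole second after the job is handed in: The tall jar stands upright (within 0.1 rad) and at rest on the board, its centre within 50 mm of the board's centre, free of the tongs; the tongs rest in the holder, tips down inside it (leaning at most 0.85 rad) and less than 50 mm above its underside; the low jar still stands upright in the pan (horizontal distance between tall_jar and board below 0.05 m and angle between tall_jar's own z axis and vertical below 0.1 rad and height (world z) of each of tall_jar, low_jar below 0.02 m and linear speed of tall_jar below 0.02 m/s and contact force between tongs and tall_jar below 0.1 N and x of tongs_tip in the frame of holder between -0.045 and 0.045 m and y of tongs_tip in the frame of holder between -0.056 and 0.056 m and z of tongs_tip in the frame of holder below 0.05 m and angle between tongs's own z axis and vertical below 0.85 rad and linear speed of tongs below 0.03 m/s and angle between low_jar's own z axis and vertical below 0.15 rad and horizontal distance between low_jar and pan below 0.075 m); the robot touches nothing.
It fails at once if the gripper or arm touches the hot tall jar (contact force between any of the arm, the fingers and tall_jar above 0.5 N).
It fails at once if the tall jar is squeezed or rammed by the tongs with more than 45 N (both jaws together) (contact force between tongs and tall_jar above 45 N).
It fails at once if the tall jar is banged or pressed on the board with more than 40 N (contact force between tall_jar and board above 40 N).
It fails at once if a jar is tipped over (0.6 rad), or the low jar is lifted (angle between any of tall_jar, low_jar's own z axis and vertical above 0.6 rad or height (world z) of low_jar above 0.03 m).
It fails at once if the tin or the shaker is moved more than 30 mm (distance of any of tin, salt_shaker from where it was at the start of the episode above 0.03 m).
It also fails if it takes over 67 s, if anything falls off the work surface, if the arm or the gripper's body presses on something with over 40 N, if the wrist force passes 120 N, or if a joint passes its speed limit or range.

ROBOT

A 6-joint arm with a two-finger parallel gripper is mounted at the origin on a cart in front of the work surface, level with it; the furniture and walls round the work are solid. World frame = base frame: x ahead of the robot, y to its left, z up, the work surface at z = 0. Lengths are in m, angles in rad, forces in N, time in s.
With the tool pointing down it reaches from about 0.275 to 0.75 m from the base axis. Payload 10.2 kg.
Tool frame: the origin (TCP) lies at the centre of the arm's flange, where the gripper is bolted on; the fingertips stand 166 mm ahead of it and the grasp point (between the pads) lies 147 mm ahead of it; z points along the fingers, y is the line along which they close (so a half turn about z gives the same grasp; the last joint's range is limited). The gripper opens to 88 mm and grips with 3 to 60 N. Pads are 18 mm wide; open, the fingers measure 123 mm over their backs; the gripper's body (75 mm by 187 mm) begins 45 mm behind the grasp point.
Start: joints at [-1.566, 0.313, 1.498, -0, 1.331, -0.223], TCP at [0.119, -0.511, 0.405] pointing down, gripper open.
Joint ranges: [-2.94, 2.94], [-0.97, 2.17], [0.19, 2.56], [-1.23, 4.37], [0.02, 3.11], [-2.88, 2.88]. Speed limits (rad/s): [2.39, 2.39, 3.01, 3.14, 3.14, 3.14].

INTERFACE

Orientations are given as a rotation vector (axis times angle).
In Python, from station import env gives the robot as it stands.
- The arm moves only by the tool step_arm, never from a script. Its argument "targets" is a list of rows, each a list of 2 entries, a list of its own where there are three numbers: the shift along the tool's x, y, z normalised to -1 to 1, where 1 is 0.05 m, then the turn about the tool's z normalised to -1 to 1, where 1 is pi/2 rad. In form: [[[x, y, z], roll], ...]. A call has 1 to 20 rows; each row shifts and turns the commanded pose from where the row before left it, along the tool's axes as they then stand; what a row does not reach is not made up. A row lasts 1/10 s, in which the tool goes at most 50 mm and 8.59 degrees, less where a joint would pass 70% of its speed; a pose out of reach is approached as far as the arm can. A call with a number of a shift or a turn outside -1 to 1 is refused whole. A call with a gripper value outside its range is refused whole. "grip" is the finger opening in mm, from 0 to 88.1, set as the call begins (left out, the last holds). The fingers move at their own pace and stop on an object; "newtons" is the grip in N (left out, the last holds). Time passes only in rows, so rows that do not move let the fingers close. It gives the time, the measured TCP pose, the force, the opening and the grip force at its end, in the units of the state.
- env.read_state(): the state, without advancing time (a new reading comes with each control period).
- env.snapshot(name): name is "scene" or "top"; returns the picture (480x640x3 uint8, red, green, blue); there is no depth.
- env.camera_params(name): a dict with "camera_matrix" (3x3 intrinsics, pixels), "k1" (the pictures are not rectified: a ray, as slopes to the right and down, at radius r is drawn at 1 + k1 r^2 times it, then the intrinsics apply), "eye" and "orientation" of the camera in the world. Camera axes: x right, y up, looking along -z (the intrinsics and any distortion apply to the point x, -y, -z); pixel columns grow to the right and rows downward; lengths in m; the calibration is good to about 2 mm. A picture is of the moment at which its call begins. camera_params takes no time and is no camera call.
- env.job_done(): hands the job in; it is judged then, once.
The state is a dict: "t": time; "joint_pos": joint angles; "qvel": joint speeds; "tau": joint torques, N m; "eef_pos": TCP position; "tcp_rot": TCP orientation; "ft_force": force on the tool from outside, world axes, zero at the start; "ft_torque": the same for the moment, N m; "grip_width": finger opening in m; "gripper_force": force on a finger pad.
Only numpy, scipy, OpenCV 4.12 (cv2) and the standard library are available. Lean on these libraries where they do the work, as an engineer would, in place of code of your own. Each camera call takes 0.05 s, during which the arm holds its last target. There are 200 camera calls.

## Working session

There is one attempt and no reset: what is moved stays moved. The work goes in short steps, Python scripts to look and compute and a tool call to move; the robot and the scene stay as the last step left them, time stands still between calls to the robot, and variables do not carry over. Pictures are saved under pics/ and viewed, at most 10 in all, crops included, and the job is handed in when it is done.

Besides the shell and the picture viewer there is one more tool, called after "Request:" as name(argument=value, ...) on one line, values as JSON. step_arm: Moves the arm, as the interface text tells. Its arguments: {"type":"object","properties":{"targets":{"type":"array"},"grip":{"type":"number"},"newtons":{"type":"number"}},"required":["targets"]}

```bash
ls; mkdir -p pics; python3 - <<'E'
from station import env
import cv2,numpy as np
for n in("scene","top"):
    cv2.imwrite(f"pics/{n}0.png",env.snapshot(n)[:,:,::-1]); print(n,env.camera_params(n))
s=env.read_state(); print(s)
E
```

```text
pics
scene {'camera_matrix': array([[460.2481361 ,   0.        , 316.84262346],
       [  0.        , 460.2481361 , 234.80585349],
       [  0.        ,   0.        ,   1.        ]]), 'k1': -0.035551075081135086, 'eye': array([ 0.01822552, -0.76465324,  1.03900411]), 'orientation': array([ 0.85677744, -0.20450757, -0.39660895])}
top {'camera_matrix': array([[501.09416728,   0.        , 312.25447232],
       [  0.        , 501.09416728, 233.94675229],
       [  0.        ,   0.        ,   1.        ]]), 'k1': 0.024930602500355847, 'eye': array([0.13640236, 0.28692983, 1.78458971]), 'orientation': array([ 0.15398154, -0.18673928, -1.73945529])}
{'t': 0.1, 'joint_pos': array([-1.56642308e+00,  3.13384449e-01,  1.49832223e+00,  5.12294325e-06,
        1.33099799e+00, -2.23392768e-01]), 'qvel': array([-6.13493149e-05, -2.25038140e-03, -1.64490261e-03,  1.01847427e-03,
       -1.82022000e-03,  1.73722462e-03]), 'tau': array([ 2.52084494e-03, -4.02818549e+01, -2.52646154e+01,  6.95858267e-02,
        3.42758093e-02, -6.53469488e-05]), 'eef_pos': array([ 0.11853808, -0.51141533,  0.40423774]), 'tcp_rot': array([-3.12014503e+00, -3.56873724e-01, -1.98603576e-04]), 'ft_force': array([-0.07182652,  0.71539934,  0.8065807 ]), 'ft_torque': array([ 0.02226547, -0.02187231, -0.0491586 ]), 'gripper_force': 0.0, 'grip_width': 0.08795897583321702}
```

View pics/scene0.png

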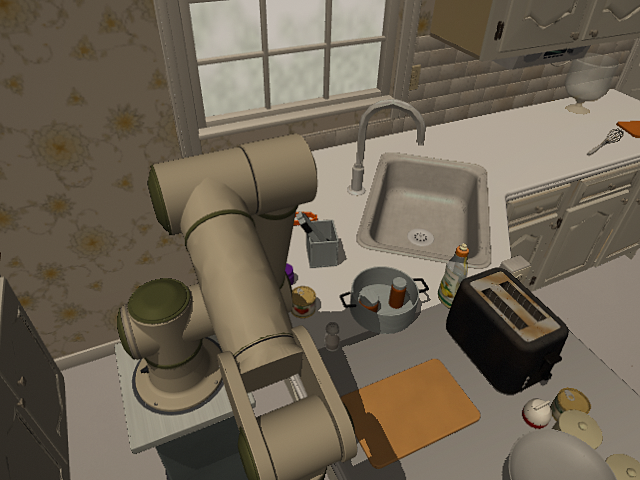

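View pics/top0.png

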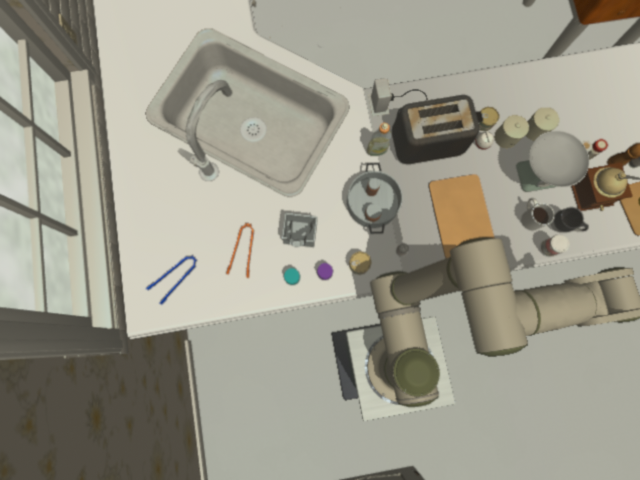

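The scene shows the holder at about (322,243), the pan at (386,298), and the board at (415,410). The top view shows the holder at (298,228), the pan at (371,199), and the board at (465,215). The blue and orange tongs, and the turquoise and purple jars, are look-alikes. I'll enlarge both views.

```bash
cat > h.py <<'E'
import numpy as np,cv2
from scipy.spatial.transform import Rotation as R
from scipy.optimize import least_squares
from station import env
P={n:env.camera_params(n) for n in("scene","top")}
def proj(n,X):
    p=P[n];X=np.atleast_2d(X);c=R.from_rotvec(p["orientation"]).inv().apply(X-p["eye"])
    s=np.c_[c[:,0],-c[:,1]]/-c[:,2:];s=s*(1+p["k1"]*(s**2).sum(1,keepdims=True));K=p["camera_matrix"]
    return s*K[0,0]+K[:2,2]
def ray(n,uv):
    p=P[n];s=cv2.undistortPoints(np.float64([[uv]]),p["camera_matrix"],np.array([p["k1"],0,0,0.]))[0,0]
    return p["eye"],R.from_rotvec(p["orientation"]).apply([s[0],-s[1],-1])
def onz(n,uv,z):
    e,d=ray(n,uv);return e+d*(z-e[2])/d[2]
def tri(a,b):
    f=lambda X:np.r_[proj("scene",X)[0]-a,proj("top",X)[0]-b]
    r=least_squares(f,[.4,.1,.1]);return r.x,r.fun
def crop(n,name,x,y,w,h,k):
    im=env.snapshot(n)[:,:,::-1][y:y+h,x:x+w]
    cv2.imwrite(f"pics/{name}.png",cv2.resize(im,None,fx=k,fy=k,interpolation=cv2.INTER_CUBIC))
E
python3 - <<'E'
from h import *
crop("scene","s1",280,200,160,140,5 if 0 else 4.25)
crop("top","t1",265,150,150,115,5.2)
E
```

```text
(no output)
```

View pics/s1.png

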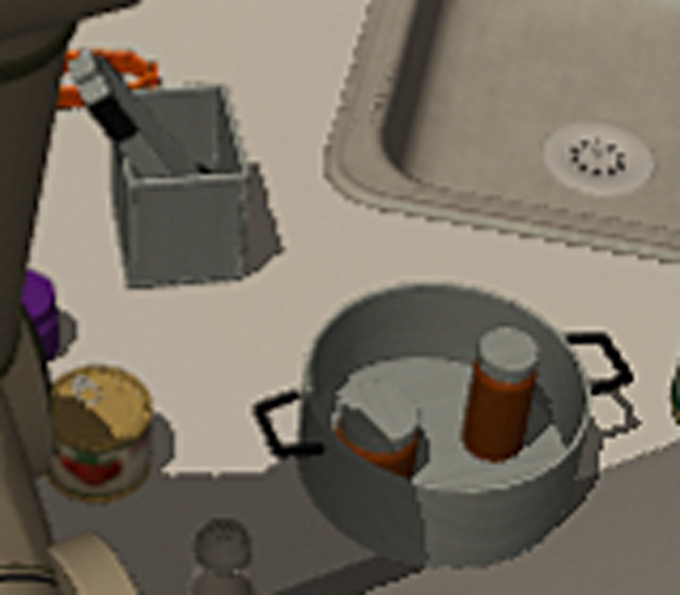

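View pics/t1.png

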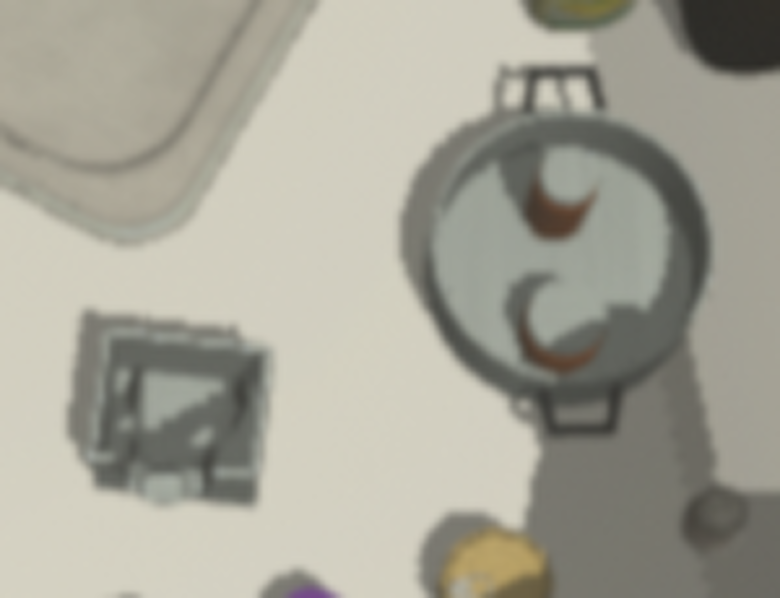

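Candidates:
- **Tongs:** the steel ones in the holder, with the head at scene (300,214) and top (297,243). The blue (172,278) and orange (242,250) ones are look-alikes.
- **Tall jar:** amber with a steel lid, scene (399,284) and top (374,185).
- **Low jar:** amber, scene (369,303) and top (374,212). The purple and turquoise ones are not meant.

The crops confirm these. Next I'll measure.

```bash
python3 - <<'E'
from h import *
S=lambda x,y:np.array([280+(x+.5)/4.25-.5,200+(y+.5)/4.25-.5])
T=lambda x,y:np.array([265+(x+.5)/5.2-.5,150+(y+.5)/5.2-.5])
np.set_printoptions(precision=4,suppress=True)
print("origin px",proj("top",[[0,0,0],[.136,.287,0],[.4,0,0],[0,.4,0]]))
print("holder rim scene FL FR BR BL",*[onz("scene",S(*p),.105) for p in[(113,178),(247,180),(226,87),(135,92)]])
print("base scene",*[onz("scene",S(*p),.0) for p in[(127,287),(243,278)]])
print("holder rim top TL TR BR BL",*[onz("top",T(*p),.105) for p in[(106,327),(273,347),(259,473),(95,460)]])
print("base top",*[onz("top",T(*p),.0) for p in[(257,505),(97,487)]])
print("FR tri",tri(S(247,180),T(259,473))); print("BR tri",tri(S(226,87),T(273,347)))
print("head", tri(S(84,65),T(167,487)))
print("jar lid scene",onz("scene",S(509,346),.097),"base",onz("scene",S(494,440),.005), "pan", onz("scene",S(447,387),.08), onz("top",T(568,256),.08))
print("jar lid tri",tri(S(509,346),T(570,172)))
print("low lid scene",onz("scene",S(378,425),.059),"top",onz("top",T(570,312),.059))
print("board scene",*[onz("scene",p,.014) for p in[(445,361),(480,411)]],"top",*[onz("top",p,.014) for p in[(429,181),(476,174.5)]])
print("tin",onz("scene",S(102,405),.058),"shaker",onz("scene",S(222,535),.09))
E
```

```text
origin px [[400.5087 367.3316]
 [311.4046 342.309 ]
 [376.8765 254.3386]
 [285.7356 388.5881]]
holder rim scene FL FR BR BL [0.4568 0.2271 0.105 ] [0.5457 0.1858 0.105 ] [0.5805 0.2909 0.105 ] [0.5132 0.3134 0.105 ]
base scene [0.4645 0.2176 0.    ] [0.5502 0.1907 0.    ]
holder rim top TL TR BR BL [0.584  0.3003 0.105 ] [0.5511 0.1933 0.105 ] [0.4686 0.2175 0.105 ] [0.4961 0.3222 0.105 ]
base top [0.4673 0.2185 0.    ] [0.4994 0.3262 0.    ]
FR tri (array([0.5162, 0.2045, 0.0879]), array([-11.3133,   3.0088,   1.2339, -12.8853]))
BR tri (array([0.5308, 0.1979, 0.1874]), array([-0.0211,  0.0058,  0.0027, -0.0238]))
head (array([0.4564, 0.279 , 0.1727]), array([ 0.0248, -0.0063, -0.0019,  0.0271]))
jar lid scene [ 0.6351 -0.0302  0.097 ] base [ 0.6355 -0.0328  0.005 ] pan [ 0.5871 -0.0327  0.08  ] [ 0.5849 -0.0167  0.08  ]
jar lid tri (array([ 0.6383, -0.0272,  0.0931]), array([ 0.2037, -0.0603, -0.0444,  0.2569]))
low lid scene [ 0.5389 -0.0277  0.059 ] top [ 0.5512 -0.0138  0.059 ]
board scene [ 0.6403 -0.2657  0.014 ] [ 0.631  -0.4183  0.014 ] top [ 0.6336 -0.2426  0.014 ] [ 0.6276 -0.4189  0.014 ]
tin [0.3773 0.0647 0.058 ] shaker [ 0.3899 -0.0909  0.09  ]
```

```bash
python3 - <<'E'
from h import *
np.set_printoptions(precision=4,suppress=True)
S=lambda x,y:np.array([280+(x+.5)/4.25-.5,200+(y+.5)/4.25-.5])
T=lambda x,y:np.array([265+(x+.5)/5.2-.5,150+(y+.5)/5.2-.5])
def box(c,yaw,l,w,zs):
    r=R.from_euler("z",yaw)
    return np.array([np.r_[c,0]+r.apply([a*l/2,b*w/2,z]) for z in zs for a,b in((-1,-1),(1,-1),(1,1),(-1,1))])
def fh(p):
    C=box(p[:2],p[2],.09,.112,(0,.105)); o=[]
    for n,i,uv in[("scene",4,S(113,178)),("scene",5,S(247,180)),("scene",6,S(226,87)),("scene",0,S(127,287)),("scene",1,S(243,278)),
      ("top",6,T(106,327)),("top",5,T(273,347)),("top",0,T(257,505)),("top",3,T(97,487)),("top",4,T(259,473)),("top",7,T(95,460))]:
        o+=list(proj(n,C[i])[0]-uv)
    return o
h=least_squares(fh,[.524,.2575,-.3]);print("holder",h.x,np.array(h.fun).reshape(-1,2).round(1).tolist()); h=h.x
# board: centre,yaw
def fb(p):
    C=box(p[:2],p[2],.3,.19,(0,.014)); o=[]
    for n,uv in[("scene",(445,361)),("scene",(480,411)),("scene",(376,465)),("top",(429,181)),("top",(476,174.5))]:
        o+=list((proj(n,C[4:])-uv)[np.argmin(np.linalg.norm(proj(n,C[4:])-uv,axis=1))])
    return o
best=min((least_squares(fb,[.52,-.32,y]) for y in(-.2,0,.2,-.2+np.pi/2,1.4)),key=lambda r:r.cost);b=best.x;print("board",b,best.cost,best.fun.round(1))
lean=.56; tip=np.array([.555,.248,.006]); ax=R.from_euler("z",h[2]).apply([-np.sin(lean),0,np.cos(lean)])
y=R.from_euler("z",h[2]).apply([0,1,0]);x=np.cross(y,ax)
V={n:cv2.resize(env.snapshot(n)[:,:,::-1],None,fx=4,fy=4,interpolation=cv2.INTER_CUBIC) for n in P}
def line(X,col,cl=False):
    for n in P: cv2.polylines(V[n],[np.int32((proj(n,X)+.5)*4)],cl,col,1,cv2.LINE_AA)
C=box(h[:2],h[2],.09,.112,(0,.105));line(C[:4],(0,255,255),1);line(C[4:],(0,255,0),1)
H=lambda z:[tip+ax*z+a*x*.01+c*y*.012 for a,c in((-1,-1),(1,-1),(1,1),(-1,1))]
line(H(.196),(0,0,255),1);line(H(.186),(0,0,255),1);line([tip,tip+ax*.196],(255,0,0))
th=np.linspace(0,6.28,40);ci=lambda c,r,z:np.c_[c[0]+r*np.cos(th),c[1]+r*np.sin(th),0*th+z]
j=(.637,-.029);line(ci(j,.022,.005),(0,255,255));line(ci(j,.022,.097),(0,255,0))
l=(.546,-.02);line(ci(l,.029,.059),(255,0,255))
p=(.587,-.024);line(ci(p,.097,.08),(255,255,0))
a=V["scene"][800:1390,1140:1740];c=V["top"][650:1010,1060:1060+600]
cv2.imwrite("pics/o1.png",np.vstack([cv2.resize(a,(600,590))]));cv2.imwrite("pics/o2.png",cv2.resize(c,(800,480)))
E
```

```text
holder [ 0.5236  0.2583 -0.3153] [[3.0, 1.0], [0.2, -1.3], [-0.0, -1.4], [-0.5, -0.2], [-0.4, 0.0], [0.8, -0.0], [0.7, 0.5], [0.1, 1.1], [0.2, 0.3], [-0.2, 1.6], [-1.0, -0.4]]
board [ 0.4866 -0.3323 -0.0299] 67.89286789849768 [-5.7 -6.8  4.6  4.3 -1.7  0.  -0.6 -1.4  3.  -2.1]
```

View pics/o1.png

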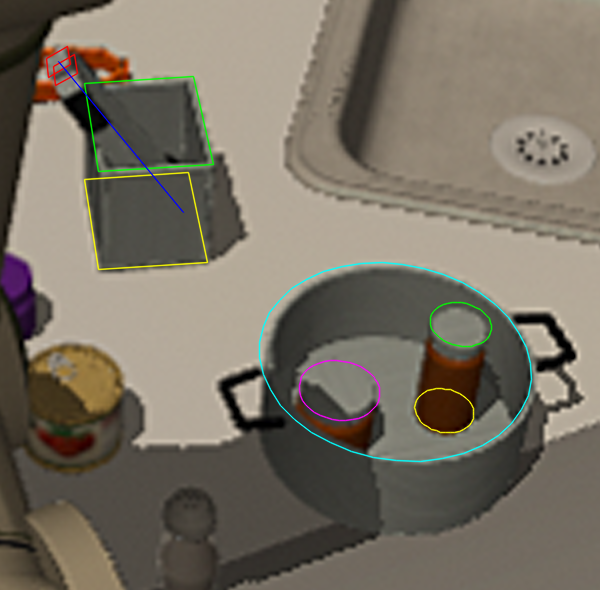

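View pics/o2.png

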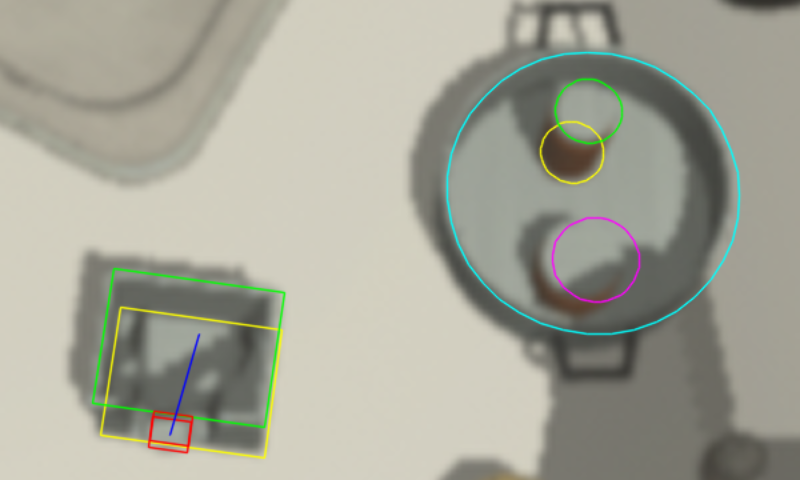

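The overlays agree with the pictures: holder rim and base, tongs head at scene (297,214) / top (297,243), and tall jar lid at scene (399,283). The grasp point comes out at about (0.476, 0.274, 0.138), within reach and at the right height. I'll turn the tool to the holder's axes and swing over.

Request:
step_arm(targets=[[[0,0,0],0.0864],[[0,0,0],0.0864],[[0,0,0],0.0864],[[0,0,0],0.0864],[[0.234,-0.617,0],0],[[0.234,-0.617,0],0],[[0.234,-0.617,0],0],[[0.234,-0.617,0],0],[[0.234,-0.617,0],0],[[0.234,-0.617,0],0],[[0.234,-0.617,0],0],[[0.234,-0.617,0],0],[[0.234,-0.617,0],0],[[0.234,-0.617,0],0],[[0.234,-0.617,0],0],[[0.234,-0.617,0],0],[[0.234,-0.617,0],0],[[0.234,-0.617,0],0],[[0.234,-0.617,0],0],[[0.234,-0.617,0],0]], grip=88)

```text
t: 2.3
eef_pos: [0.4502, -0.0989, 0.4048]
tcp_rot: [3.103, -0.493, 0.0]
ft_force: [0.3, -0.8, -0.4]
grip_width: 0.0882
gripper_force: 0.0
```

Request:
step_arm(targets=[[[-0.1515,-0.604,0],0],[[-0.1515,-0.604,0],0],[[-0.1515,-0.604,0],0],[[-0.1515,-0.604,0],0],[[-0.1515,-0.604,0],0],[[-0.1515,-0.604,0],0],[[-0.1515,-0.604,0],0],[[-0.1515,-0.604,0],0],[[-0.1515,-0.604,0],0],[[-0.1515,-0.604,0],0],[[-0.1515,-0.604,0],0],[[-0.1515,-0.604,0],0],[[0,0,0],0]])

```text
t: 3.6
eef_pos: [0.475, 0.2752, 0.4043]
tcp_rot: [-3.103, 0.488, 0.001]
ft_force: [-1.1, -0.1, -0.3]
grip_width: 0.0882
gripper_force: 0.0
```

```bash
python3 - <<'E'
from h import *
print(env.read_state()["eef_pos"])
a=cv2.resize(env.snapshot("scene")[:,:,::-1][330:480,300:500],None,fx=4,fy=4,interpolation=cv2.INTER_CUBIC)
b=cv2.resize(env.snapshot("top")[:,:,::-1][160:310,380:530],None,fx=4,fy=4,interpolation=cv2.INTER_CUBIC)
cv2.imwrite("pics/b1.png",cv2.resize(np.hstack([a,b]),(784,336)))  # scale 2.24
E
```

```text
[0.47503613 0.27515856 0.40432156]
```

View pics/b1.png

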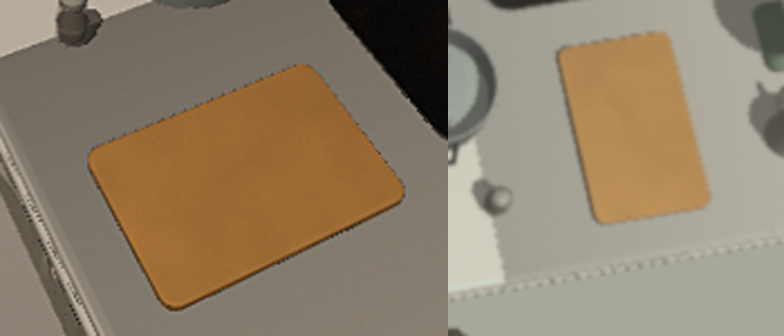

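The board is in full view in both pictures, with corners in the scene crop at (88,152), (307,64), (405,195), (172,308). I'll measure its centre by colour and descend on the tongs.

```bash
python3 - <<'E'
from h import *
for n,(x0,y0,x1,y1) in {"scene":(310,340,500,480),"top":(420,160,510,270)}.items():
    im=env.snapshot(n).astype(int);m=np.zeros(im.shape[:2],np.uint8);r=im[y0:y1,x0:x1]
    m[y0:y1,x0:x1]=(r[...,0]-r[...,2]>45)
    c=max(cv2.findContours(m,0,cv2.CHAIN_APPROX_NONE)[0],key=cv2.contourArea)[:,0]
    w=np.float32([onz(n,p,.014)[:2] for p in c]);print(n,cv2.minAreaRect(w*1000))
E
```

```text
scene ((478.6328125, -339.1109924316406), (191.4449005126953, 301.140625), 89.48680877685547)
top ((482.587890625, -331.0730895996094), (190.244873046875, 299.77362060546875), 89.6935806274414)
```

Request:
step_arm(targets=[[[0.004,0.002,0.298],0],[[0.004,0.002,0.298],0],[[0.004,0.002,0.298],0],[[0.004,0.002,0.298],0],[[0.004,0.002,0.298],0],[[0.004,0.002,0.298],0],[[0.004,0.002,0.298],0],[[0.004,0.002,0.298],0],[[0,0,0],0],[[0,0,0],0]])

```text
t: 4.8
eef_pos: [0.4769, 0.2707, 0.2861]
tcp_rot: [-3.102, 0.494, -0.0]
ft_force: [0.3, 0.2, 0.9]
grip_width: 0.0882
gripper_force: 0.0
```

Request:
step_arm(targets=[[[0,-0.05,0],0],[[0,0,0],0],[[0,0,0],0],[[0,0,0],0],[[0,0,0],0],[[0,0,0],0],[[0,0,0],0],[[0,0,0],0]], grip=44, newtons=5)

```text
t: 5.6
eef_pos: [0.4774, 0.2737, 0.2856]
tcp_rot: [-3.103, 0.493, -0.0]
ft_force: [0.0, -0.6, 1.1]
grip_width: 0.0539
gripper_force: 5.0
```

Request:
step_arm(targets=[[[0,0,0],0],[[0,0,0],0],[[-0.03,0,-0.05],0],[[-0.03,0,-0.05],0],[[0,0,0],0],[[0,0,0],0]], grip=64)

```text
t: 6.2
eef_pos: [0.4745, 0.2747, 0.2906]
tcp_rot: [-3.103, 0.493, -0.0]
ft_force: [0.9, -0.0, 0.8]
grip_width: 0.0641
gripper_force: 0.0
```

Request:
step_arm(targets=[[[0,0,0],0],[[0,0,0],0],[[0,0,0],0],[[0,0,0],0],[[0,0,0],0]], grip=44)

```text
t: 6.7
eef_pos: [0.4746, 0.2746, 0.2905]
tcp_rot: [3.103, -0.493, -0.0]
ft_force: [-0.4, 0.6, -0.3]
grip_width: 0.0538
gripper_force: 5.0
```

Request:
step_arm(targets=[[[0.091,0,-0.0515],0],[[0.091,0,-0.0515],0],[[0.091,0,-0.0515],0],[[0.091,0,-0.0515],0],[[0.0975,0,-0.0375],0],[[0.0975,0,-0.0375],0],[[0.0975,0,-0.0375],0],[[0.0975,0,-0.0375],0],[[0.101,0,-0.0225],0],[[0.101,0,-0.0225],0],[[0.101,0,-0.0225],0],[[0.101,0,-0.0225],0],[[0.1035,0,-0.008],0],[[0.1035,0,-0.008],0],[[0.1035,0,-0.008],0],[[0.1035,0,-0.008],0],[[0,0,0],0],[[0,0,0],0]])

```text
t: 8.5
eef_pos: [0.5493, 0.2502, 0.3143]
tcp_rot: [3.103, -0.493, -0.0]
ft_force: [-0.3, 0.2, -1.3]
grip_width: 0.0544
gripper_force: 4.9
```

```bash
python3 - <<'E'
from h import *
a=cv2.resize(env.snapshot("scene")[:,:,::-1][160:300,270:410],None,fx=2.8,fy=2.8,interpolation=cv2.INTER_CUBIC)
b=cv2.resize(env.snapshot("top")[:,:,::-1][160:300,250:390],None,fx=2.8,fy=2.8,interpolation=cv2.INTER_CUBIC)
cv2.imwrite("pics/p1.png",np.hstack([a,b]))
E
```

```text
(no output)
```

View pics/p1.png

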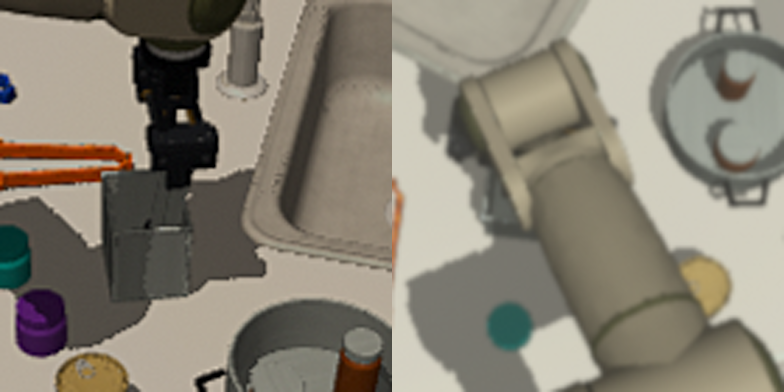

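Request:
step_arm(targets=[[[0,0,0],0],[[0,0,0],0],[[0,0,0],0],[[-0.03,0,-0.1],0],[[-0.05,0,-0.2],0],[[0,0,-0.3],0],[[0,0,-0.4],0],[[0,0,-0.4],0],[[0,0,-0.4],0],[[0,0,-0.4],0],[[0,0,-0.4],0],[[0,0,-0.4],0],[[0,0,-0.3],0],[[0,0,-0.1],0],[[0,0,0],0]], grip=51, newtons=25)

```text
t: 10.1
eef_pos: [0.5452, 0.2515, 0.4853]
tcp_rot: [-3.102, 0.493, -0.002]
ft_force: [0.1, -0.7, -1.8]
grip_width: 0.0511
gripper_force: 6.5
```

```bash
python3 - <<'E'
from h import *
s=env.read_state();e=s["eef_pos"];print(e,s["ft_force"],s["ft_torque"],s["grip_width"])
M=R.from_rotvec(s["tcp_rot"]);yy=M.apply([0,1,0]);xx=M.apply([1,0,0])
im=np.ascontiguousarray(cv2.resize(env.snapshot("scene")[:,:,::-1],None,fx=4,fy=4,interpolation=cv2.INTER_CUBIC))
raw=im.copy()
for k in(-.033,.033):
    for a in (-.01,.01):
        L=[e-[0,0,.147-.035]+yy*np.sign(k)*.012+xx*a, e-[0,0,.147+.156]+yy*k+xx*a]
        cv2.polylines(im,[np.int32((proj("scene",L)+.5)*4)],False,(0,255,0),1)
c=proj("scene",e-[0,0,.2])[0]*4;x,y=np.int32(c-[200,250]);print(x,y)
cv2.imwrite("pics/q1.png",np.hstack([raw[y:y+520,x:x+400],im[y:y+520,x:x+400]]))
E
```

```text
[0.5452012  0.25151987 0.48526522] [ 0.05789858 -0.65323117 -1.83805183] [ 0.07593788 -0.02670872 -0.00660685] 0.05108357125598189
1121 480
```

View pics/q1.png

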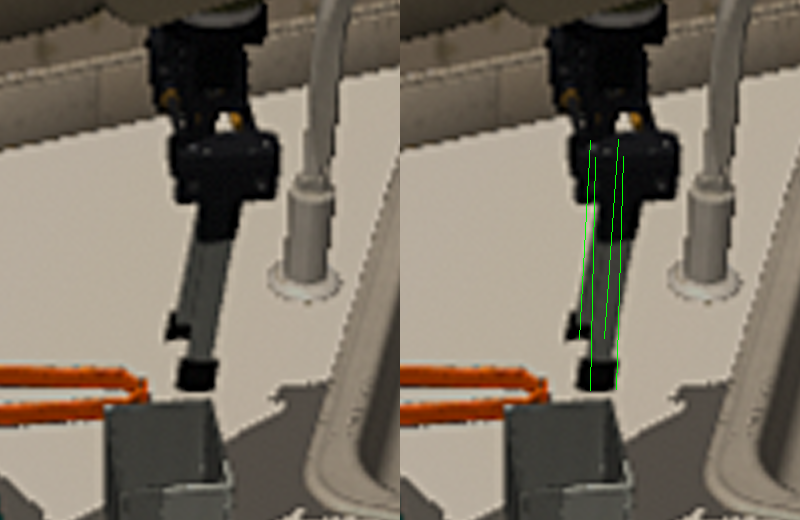

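The picture shows the tongs hanging in the gripper, jaw pads at crop (196,375) and (178,327), slightly over-rotated. I'll measure the tilt from the near arm's edges, whose plane is known.

```bash
cat > tilt.py <<'E'
from h import *
def rel(uv,d):  # gripper-frame (x along tool x, z up from grasp point) of pixel in plane tool-y=d
    s=env.read_state();M=R.from_rotvec(s["tcp_rot"]);g=s["eef_pos"]-[0,0,.147];yy=M.apply([0,1,0])
    e,r=ray("scene",uv);X=e+r*(((g+yy*d-e)@yy)/(r@yy))-g
    return X@M.apply([1,0,0]),X[2]
E
python3 - <<'E'
from tilt import *
raw=cv2.imread("pics/q1.png")[:,:400].max(axis=2)
for y in range(190,396,12):
    print(y,"".join("#" if v<30 else "+" if v<62 else "o" if v<110 else "." for v in raw[y,150:270:2]))
f=lambda x,y:((1121+x+.5)/4-.5,(480+y+.5)/4-.5)
for nm,x,y,d in[("arm hi",218,250,.026),("arm lo",202,345,.036),("pad bl",178,389,.038),("pad br",213,389,.038),("pad tl",182,360,.038),("pad tr",218,360,.038)]:
    print(nm,np.round(rel(f(x,y),d),4))
E
```

```text
190 ............o+##############################################
202 .............o+#####+oo++#####################+o............
214 .......................o+###################+o..............
226 ......................o+####################o...............
238 .....................oo+##################o.................
250 ....................o++++++++ooooooo++++o...................
262 ...................o+++++++++oo+++++++oo....................
274 .................oo++++++++oo++++o++++o.....................
286 ................oo+++o++++oooooooo++o.......................
298 ...............oo++++++++ooooooo++++o.......................
310 .............ooo++++++++oooooooo++o.........................
322 .........o+##++++++++ooooooooo+++oo.........................
334 ........+###########++oooooooo++o...........................
346 ....................o+++oooo+++oo...........................
358 ................oo+++++oooooo+ooo...........................
370 ..............o#################+o..........................
382 .............o+#################o...........................
394 ............................................................
arm hi [ 0.0072 -0.0338]
arm lo [-0.0031 -0.1109]
pad bl [-0.0203 -0.1495]
pad br [ 0.0065 -0.1514]
pad tl [-0.018  -0.1223]
pad tr [ 0.0092 -0.1242]
```

Tilt is about 0.11 rad, tips toward −x. I'll set the tips on the holder floor again and pivot them upright with a loose grip.

Request:
step_arm(targets=[[[0,0,0.2],0],[[0,0,0.4],0],[[0,0,0.4],0],[[0,0,0.4],0],[[0,0,0.4],0],[[0,0,0.4],0],[[0,0,0.4],0],[[0,0,0.4],0],[[0,0,0.3],0],[[0,0,0.2],0],[[0,0,0],0],[[0,0,0],0]])

```text
t: 11.35
eef_pos: [0.5455, 0.2515, 0.3095]
tcp_rot: [3.103, -0.493, -0.0]
ft_force: [0.9, -0.5, -0.9]
grip_width: 0.0508
gripper_force: 6.3
```

Request:
step_arm(targets=[[[0,0,0.02],0],[[0,0,0.02],0],[[0,0,0.02],0],[[0,0,0.02],0],[[0,0,0],0]], grip=44, newtons=4)

```text
t: 11.85
eef_pos: [0.5456, 0.2516, 0.3059]
tcp_rot: [-3.102, 0.493, -0.002]
ft_force: [0.0, 0.8, 2.6]
grip_width: 0.0545
gripper_force: 4.0
```

Request:
step_arm(targets=[[[-0.04,0,0],0],[[-0.04,0,0],0],[[-0.04,0,0],0],[[-0.04,0,0],0],[[-0.04,0,0],0],[[-0.04,0,0],0],[[-0.04,0,0],0],[[-0.04,0,0],0],[[0,0,0],0]])

```text
t: 12.75
eef_pos: [0.53, 0.2564, 0.305]
tcp_rot: [3.102, -0.493, -0.002]
ft_force: [0.2, 1.0, -1.1]
grip_width: 0.0544
gripper_force: 3.9
```

Request:
step_arm(targets=[[[0,0,0],0],[[0,0,0],0],[[0,0,0],0],[[0,0,-0.1],0],[[0,0,-0.2],0],[[0,0,-0.4],0],[[0,0,-0.4],0],[[0,0,-0.4],0],[[0,0,-0.4],0],[[0,0,-0.4],0],[[0,0,-0.4],0],[[0,0,-0.4],0],[[0,0,-0.4],0],[[0,0,-0.2],0],[[0,0,0],0],[[0,0,0],0]], grip=51, newtons=25)

```text
t: 14.35
eef_pos: [0.5303, 0.2564, 0.4897]
tcp_rot: [3.102, -0.493, -0.002]
ft_force: [-0.4, 0.1, -0.5]
grip_width: 0.0507
gripper_force: 6.3
```

```bash
python3 - <<'E'
from tilt import *
s=env.read_state();e=s["eef_pos"];print(e,s["ft_force"],s["grip_width"])
im=cv2.resize(env.snapshot("scene")[:,:,::-1],None,fx=4,fy=4,interpolation=cv2.INTER_CUBIC)
c=proj("scene",e-[0,0,.2])[0]*4;x0,y0=np.int32(c-[200,250]);print(x0,y0)
im=im[y0:y0+520,x0:x0+400];cv2.imwrite("pics/q2.png",im);raw=im.max(axis=2)
for y in range(170,410,10):
    print(y,"".join("#" if v<30 else "+" if v<62 else "o" if v<110 else "." for v in raw[y,130:270:2]))
E
```

```text
[0.53025692 0.25644692 0.48973214] [-0.39251067  0.13345189 -0.47587553] 0.05074083509821113
1100 476
170 ...................o##################################################
180 ......................+###############################################
190 ......................+###############################################
200 ......................+########++#####################+oooooooooo.....
210 ..................................o+#################o................
220 ..................................+##################o................
230 ..................................+#################+.................
240 .................................o+############++++o..................
250 .................................o+++oooooooooo+++o...................
260 .................................o++++oooo+++oo+++o...................
270 ................................oo+++++oooo++o++++o...................
280 ................................oo++++oooooooo+++oo...................
290 ................................oo++++oooooooo+++o....................
300 ...............................oo++++++ooooooo+++o....................
310 ...............................o++++++oooooo++++o.....................
320 ..........................o####+oooooooooooo++++o.....................
330 ..........................o+#######+ooooooooo+++o.....................
340 ..........................o+++o...oooooooooo+++oo.....................
350 ...................................oo+++ooooo+oo......................
360 ................................o+####++++#########o..................
370 ................................+#################+...................
380 ...............................o##################+...................
390 ...............oo.................oo+++####+ooo.......................
400 ...................oo.................................................
```

```bash
python3 - <<'E'
from tilt import *
f=lambda x,y:((1100+x+.5)/4-.5,(476+y+.5)/4-.5)
for nm,x,y,d in[("arm hi",216,255,.026),("arm lo",211,350,.036),("pad b",211,386,.038),("pad t",213,362,.038)]:
    print(nm,np.round(rel(f(x,y),d),4))
E
```

```text
arm hi [ 0.0063 -0.0387]
arm lo [ 0.0039 -0.1162]
pad b [ 0.0047 -0.1485]
pad t [ 0.0054 -0.126 ]
```

```bash
python3 - <<'E'
from h import *
np.set_printoptions(precision=3,suppress=True)
print("bottle",tri((461,246),(384,128)),onz("scene",(445,305),0)); print("toaster",tri((492,270),(398,106)),onz("scene",(449,322),.05),onz("top",(400,160),.15))
E
```

```text
bottle (array([ 0.787, -0.076,  0.214]), array([-0.265,  0.088,  0.087, -0.331])) [ 0.77  -0.096  0.   ]
toaster (array([ 0.867, -0.147,  0.158]), array([ 3.175, -1.089, -1.198,  4.068])) [ 0.706 -0.184  0.05 ] [ 0.687 -0.121  0.15 ]
```

Request:
step_arm(targets=[[[0,0,0],-0.053],[[0,0,0],-0.053],[[0.285,0.534,0],0],[[0.285,0.534,0],0],[[0.285,0.534,0],0],[[0.285,0.534,0],0],[[0.285,0.534,0],0],[[0.285,0.534,0],0],[[0.285,0.534,0],0],[[0.285,0.534,0],0],[[0.285,0.534,0],0],[[0.285,0.534,0],0],[[0,0,0.4],0],[[0,0,0.4],0],[[0,0,0.4],0],[[0,0,0.2],0],[[0,0,0],0],[[0,0,0],0]], grip=52)

```text
t: 16.2
eef_pos: [0.6318, -0.0286, 0.421]
tcp_rot: [3.133, -0.233, 0.001]
ft_force: [0.9, 0.3, -0.9]
grip_width: 0.0519
gripper_force: 6.1
```

```bash
python3 - <<'E'
from h import *
s=env.read_state();e=s["eef_pos"];print(e,s["tcp_rot"],s["ft_force"],s["grip_width"])
M=R.from_rotvec(s["tcp_rot"]);xx=M.apply([1,0,0]);yy=M.apply([0,1,0])
V=[]
for n,w in(("scene",(110,150)),("top",(90,150))):
    im=cv2.resize(env.snapshot(n)[:,:,::-1],None,fx=4,fy=4,interpolation=cv2.INTER_CUBIC)
    t=e-[0,0,.298]+xx*.005
    for d in(-.0325,.0325): # inner jaw bottom edge
        cv2.polylines(im,[np.int32((proj(n,[t+yy*d-xx*.015,t+yy*d+xx*.015])+.5)*4)],False,(0,255,0),1)
    th=np.linspace(0,6.28,40);cv2.polylines(im,[np.int32((proj(n,np.c_[.6365+.022*np.cos(th),-.0295+.022*np.sin(th),0*th+.097])+.5)*4)],True,(255,255,0),1)
    c=np.int32(proj(n,[.6365,-.0295,.12])[0]*4);V.append(im[c[1]-300:c[1]+280,c[0]-200:c[0]+200])
cv2.imwrite("pics/j1.png",np.hstack(V))
E
```

```text
[ 0.63176359 -0.02864568  0.42104339] [ 3.13280600e+00 -2.32989766e-01  1.18888901e-03] [ 0.91085205  0.31207874 -0.86420446] 0.05193991226211608
```

View pics/j1.png

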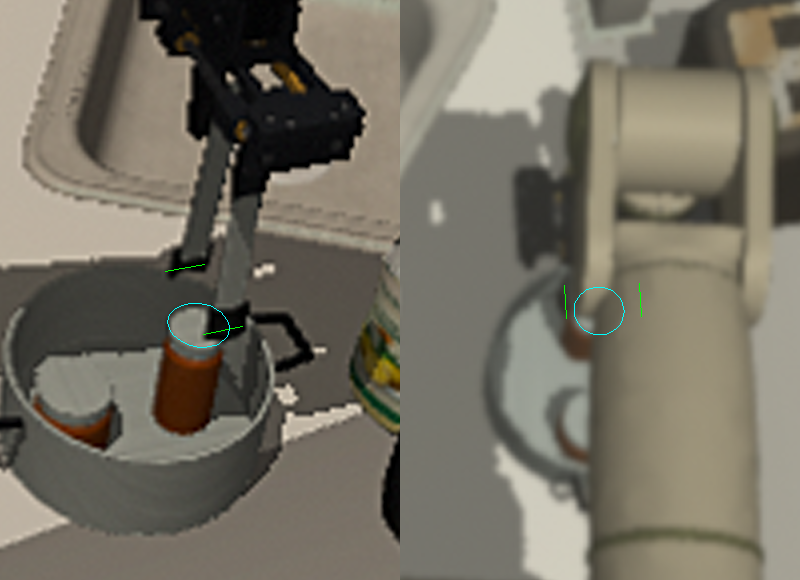

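The jaws hang where predicted, inner edges at crop (187,267) and (224,331), straddling the lid at (197,326). That was the last picture, so I'll descend by force and numbers.

Request:
step_arm(targets=[[[0,0,0.15],0],[[0,0,0.15],0],[[0,0,0.15],0],[[0,0,0.15],0],[[0,0,0.15],0],[[0,0,0.15],0],[[0,0,0.15],0],[[0,0,0.15],0],[[0,0,0.15],0],[[0,0,0.15],0],[[0,0,0],0]])

```text
t: 17.4
eef_pos: [0.6316, -0.0287, 0.3441]
tcp_rot: [-3.133, 0.233, 0.003]
ft_force: [-0.1, 0.2, -0.5]
grip_width: 0.0519
gripper_force: 6.1
```

Request:
step_arm(targets=[[[0,0,0],0],[[0,0,0],0],[[0,0,0],0]], grip=49.5, newtons=26)

```text
t: 17.7
eef_pos: [0.6317, -0.0287, 0.3457]
tcp_rot: [3.133, -0.233, 0.001]
ft_force: [-0.4, -0.3, -2.1]
grip_width: 0.0499
gripper_force: 8.9
```

Request:
step_arm(targets=[[[0,0,0],0],[[0,0,0],0],[[0,0,0],0],[[0,0,0],0]], grip=47.5)

```text
t: 18.1
eef_pos: [0.6317, -0.0287, 0.3456]
tcp_rot: [3.133, -0.233, 0.001]
ft_force: [0.3, -0.9, 0.1]
grip_width: 0.0492
gripper_force: 26.0
```

Request:
step_arm(targets=[[[0,0,0],0],[[0,0,0],0],[[0,0,0],0],[[0,0,0],0],[[0,0,0],0]], grip=43)

```text
t: 18.6
eef_pos: [0.6317, -0.0286, 0.3456]
tcp_rot: [-3.133, 0.233, -0.001]
ft_force: [-0.1, -0.2, 2.4]
grip_width: 0.0489
gripper_force: 26.0
```

Request:
step_arm(targets=[[[0,0,-0.05],0],[[0,0,-0.1],0],[[0,0,-0.15],0],[[0,0,-0.2],0],[[0,0,-0.2],0],[[0,0,-0.2],0],[[0,0,-0.2],0],[[0,0,-0.2],0],[[0,0,-0.2],0],[[0,0,-0.2],0],[[0,0,-0.2],0],[[0,0,-0.2],0],[[0,0,-0.2],0],[[0,0,-0.2],0],[[0,0,-0.15],0],[[0,0,-0.05],0],[[0,0,0],0],[[0,0,0],0]])

```text
t: 20.4
eef_pos: [0.6317, -0.0287, 0.4799]
tcp_rot: [-3.133, 0.233, 0.001]
ft_force: [-0.4, -0.1, -1.9]
grip_width: 0.0489
gripper_force: 26.0
```

```bash
python3 - <<'E'
from tilt import *
s=env.read_state();e=s["eef_pos"];print(e,s["ft_force"],s["grip_width"])
im=env.snapshot("scene")
c=im.astype(int);m=((c[...,0]-c[...,2]>45)&(c[...,0]<190)).astype(np.uint8);m[:, :330]=0;m[:,480:]=0;m[340:]=0
n,l,st,ce=cv2.connectedComponentsWithStats(m)
for i in range(1,n):
    if st[i,4]>40: print(st[i],ce[i],cv2.minAreaRect(np.float32(np.argwhere(l==i)[:,::-1])))
X=np.array([e[0],e[1],0])+R.from_rotvec(s["tcp_rot"]).apply([.005,0,0])
b=e[2]-.298-.042
print("pred base/top glass px",proj("scene",X+[0,0,b]),proj("scene",X+[0,0,b+.072]))
E
```

```text
[ 0.63174098 -0.02870226  0.47993493] [-0.44077158 -0.14723337 -1.93254485] 0.048877608802561874
[418  20   9  11  63] [421.82539683  25.        ] ((422.29730224609375, 25.21621322631836), (6.904757499694824, 10.850333213806152), 9.462321281433105)
[367 105  57  14 163] [394.95092025 110.50920245] ((394.8061218261719, 110.5497817993164), (4.6790642738342285, 57.06858825683594), 78.46537780761719)
[398 111  43  24 268] [420.64179104 123.35447761] ((417.5270690917969, 121.66216278076172), (20.8786678314209, 42.25053405761719), 80.53767395019531)
[330 120  48  16 356] [349.72752809 127.60393258] ((353.4643249511719, 127.99873352050781), (47.398353576660156, 14.455068588256836), 2.0454084873199463)
[376 121  21  21 176] [385.55113636 130.61363636] ((386.5254821777344, 128.78660583496094), (20.880306243896484, 15.801313400268555), 73.61045837402344)
[456 244  13  24 112] [462.33035714 253.47321429] ((463.95703125, 254.68020629882812), (21.029409408569336, 12.840388298034668), 58.392494201660156)
[394 251  15  25 211] [400.54976303 264.88151659] ((402.3050842285156, 263.80108642578125), (13.69969654083252, 23.279184341430664), 11.888657569885254)
[441 283  12  15  75] [445.90666667 291.56      ] ((444.75006103515625, 291.2500305175781), (16.970561981201172, 6.363960266113281), 45.0)
[359 301  19  10  53] [369.13207547 306.35849057] ((367.5117492675781, 305.7668151855469), (18.42124366760254, 6.777626991271973), 10.007979393005371)
pred base/top glass px [[401.73409407 269.94731416]] [[405.34369265 250.84917861]]
```

The jar hangs upright in the tongs (amber at (400,265), as predicted) and the low jar stays at (369,306). Next, over to the board.

Request:
step_arm(targets=[[[-0.0778,0.2324,0],0],[[-0.0778,0.2324,0],0],[[-0.1556,0.4649,0],0],[[-0.1556,0.4649,0],0],[[-0.1556,0.4649,0],0],[[-0.1556,0.4649,0],0],[[-0.1556,0.4649,0],0],[[-0.1556,0.4649,0],0],[[-0.1556,0.4649,0],0],[[-0.1556,0.4649,0],0],[[-0.1556,0.4649,0],0],[[-0.1556,0.4649,0],0],[[-0.1556,0.4649,0],0],[[-0.1556,0.4649,0],0],[[-0.0778,0.2324,0],0],[[-0.0778,0.2324,0],0],[[0,0,0],0]])

```text
t: 22.15
eef_pos: [0.4752, -0.3353, 0.4803]
tcp_rot: [3.133, -0.235, -0.0]
ft_force: [0.1, 0.0, -1.1]
grip_width: 0.0494
gripper_force: 26.0
```

Request:
step_arm(targets=[[[0,0,0.1],0],[[0,0,0.2],0],[[0,0,0.25],0],[[0,0,0.25],0],[[0,0,0.25],0],[[0,0,0.25],0],[[0,0,0.25],0],[[0,0,0.25],0],[[0,0,0.25],0],[[0,0,0.15],0],[[0,0,0.1],0],[[0,0,0],0],[[0,0,0],0]])

```text
t: 23.45
eef_pos: [0.4759, -0.3345, 0.3659]
tcp_rot: [3.132, -0.233, 0.001]
ft_force: [0.4, -1.0, -1.8]
grip_width: 0.049
gripper_force: 26.0
```

Request:
step_arm(targets=[[[0,0,0.02],0],[[0,0,0.02],0],[[0,0,0.02],0],[[0,0,0.02],0],[[0,0,0.02],0],[[0,0,0.02],0],[[0,0,0.02],0],[[0,0,0],0]])

```text
t: 24.25
eef_pos: [0.4758, -0.3344, 0.3582]
tcp_rot: [-3.133, 0.233, 0.0]
ft_force: [-0.2, 0.9, -2.7]
grip_width: 0.0491
gripper_force: 26.0
```

Request:
step_arm(targets=[[[0,0,0.02],0],[[0,0,0.02],0],[[0,0,0],0],[[0,0,0],0]])

```text
t: 24.65
eef_pos: [0.4758, -0.3344, 0.3564]
tcp_rot: [-3.133, 0.233, 0.0]
ft_force: [-0.1, -0.1, -2.6]
grip_width: 0.049
gripper_force: 26.0
```

Request:
step_arm(targets=[[[0,0,0.02],0],[[0,0,0.02],0],[[0,0,0],0],[[0,0,0],0]])

```text
t: 25.05
eef_pos: [0.4758, -0.3344, 0.3546]
tcp_rot: [3.133, -0.233, 0.0]
ft_force: [0.8, 0.0, -0.2]
grip_width: 0.0489
gripper_force: 26.0
```

Request:
step_arm(targets=[[[0,0,0.02],0],[[0,0,0],0],[[0,0,0],0],[[0,0,0],0],[[0,0,0],0]])

```text
t: 25.55
eef_pos: [0.4759, -0.3343, 0.3541]
tcp_rot: [3.133, -0.233, 0.002]
ft_force: [0.3, 2.2, 5.6]
grip_width: 0.049
gripper_force: 26.1
```

Request:
step_arm(targets=[[[0,0,0.01],0],[[0,0,0],0],[[0,0,0],0],[[0,0,0],0]])

```text
t: 25.95
eef_pos: [0.4759, -0.3343, 0.3537]
tcp_rot: [3.132, -0.233, 0.002]
ft_force: [1.2, 1.2, 5.3]
grip_width: 0.049
gripper_force: 26.2
```

It presses on the board at about 7 N, held upright. Release slowly.

Request:
step_arm(targets=[[[0,0,-0.01],0],[[0,0,0],0],[[0,0,0],0],[[0,0,0],0]], grip=50.5)

```text
t: 26.35
eef_pos: [0.4758, -0.3344, 0.3531]
tcp_rot: [-3.133, 0.233, 0.001]
ft_force: [0.4, 0.2, -1.1]
grip_width: 0.0506
gripper_force: 6.4
```

Request:
step_arm(targets=[[[0,0,0],0],[[0,0,0],0],[[0,0,0],0],[[0,0,0],0]], grip=52.3)

```text
t: 26.75
eef_pos: [0.4758, -0.3344, 0.3534]
tcp_rot: [-3.133, 0.233, -0.0]
ft_force: [0.0, -0.0, -0.8]
grip_width: 0.0523
gripper_force: 6.0
```

```bash
cat > chk.py <<'E'
from tilt import *
def jar():
    im=env.snapshot("scene").astype(int);hsv=cv2.cvtColor(im.astype(np.uint8),cv2.COLOR_RGB2HSV)
    # glass is darker/redder than board
    m=((im[...,0]-im[...,2]>45)&(hsv[...,0]<10)).astype(np.uint8)
    n,l,st,ce=cv2.connectedComponentsWithStats(m)
    for i in range(1,n):
        if st[i,4]>40 and st[i,1]>200: print(st[i],ce[i].round(1),cv2.minAreaRect(np.float32(np.argwhere(l==i)[:,::-1])))
    X=np.array([.481,-.335,.014]);print("pred",proj("scene",[X,X+[0,0,.072],X+[0,0,.092]]).round(1).tolist())
E
python3 -c "
from chk import *
jar();s=env.read_state();print(s['eef_pos'],s['grip_width'],s['ft_force'])"
```

```text
[294 307  15   7  48] [300.6 310.4] ((300.61846923828125, 310.4797668457031), (14.141318321228027, 5.1699442863464355), 8.746162414550781)
[523 413  22  16  72] [531.6 422.8] ((531.6991577148438, 422.40899658203125), (24.698177337646484, 6.842609882354736), 31.759479522705078)
pred [[408.8, 406.0], [413.4, 389.8], [414.7, 385.0]]
[ 0.47581042 -0.33438574  0.35341825] 0.05255232607290895 [ 0.25523235  0.78422043 -0.60034673]
```

Request:
step_arm(targets=[[[0,0,-0.05],0],[[0,0,-0.1],0],[[0,0,-0.1],0],[[0,0,-0.15],0],[[0,0,-0.2],0],[[0,0,-0.3],0],[[0,0,-0.4],0],[[0,0,-0.4],0],[[0,0,-0.4],0],[[0,0,-0.4],0],[[0,0,-0.2],0],[[0,0,0],0]])

```text
t: 28.0
eef_pos: [0.4757, -0.3343, 0.4899]
tcp_rot: [3.131, -0.233, 0.003]
ft_force: [-0.6, -0.1, -2.0]
grip_width: 0.0522
gripper_force: 6.0
```

```bash
python3 - <<'E'
from h import *
s=env.read_state();print(s["eef_pos"],s["ft_force"],s["grip_width"])
im=env.snapshot("scene");c=proj("scene",[.481,-.335,.06])[0];x,y=np.int32(c);print(x,y)
r=im[y-24:y+26:2,x-24:x+26].astype(int)
for k,row in enumerate(r): print(y-24+2*k,"".join("B" if p[0]-p[2]>45 and p[0]>115 else "j" if p[0]-p[2]>45 else "." if p.max()<90 else "L" for p in row), row[24])
E
```

```text
[ 0.47568613 -0.33425449  0.48993637] [-0.55397845 -0.05224065 -2.01928104] 0.05224511522880134
411 395
371 LLLLLLLLLLLLLLLBBBBBBBBBBBBBBBBBBBBBj............j [163 111  56]
373 LLLLLLLLLLBBBBBBBBBBBBBBBBBBBBBBBBBB............jB [162 110  55]
375 LLLLLBBBBBBBBBBBBBBBBBBBBBBBBBBBBB..............BB [163 110  55]
377 jBBBBBBBBBBBBBBBBBBBBBBBBBBBBBBBjBB...........jBBB [166 111  54]
379 BBBBBBBBBBBBBBBBBBBBBBBBLLLLBBjBBBB........jBBBBBB [144 125  99]
381 BBBBBBBBBBBBBBBBBBBBBLLLLLLLLLLLLBBBBBBBBBBBBBBBBB [141 140 130]
383 BBBBBBBBBBBBBBBBBBBBLLLLLLLLLLLLLLLBBBBBBBBBBBBBBB [140 139 128]
385 BBBBBBBBBBBBBBBBBBBLLLLLLLLLLLLLLLLLBBBBBBBBBBBBBB [140 139 126]
387 BBBBBBBBBBBBBBBBBBj.LLLLLLLLLLLLLLLLBBBBBBBBBBBBBB [143 143 131]
389 BBBBBBBBBBBBBBBBBjj.LLLLLLLLLLLLLLLLBBBBBBBBBBBBBB [144 142 131]
391 BBBBBBBBBBBBBBBBjjj..LLLLLLLLLLLLLLLBBBBBBBBBBBBj. [140 139 126]
393 BBBBBBBBBBBBBBBBjjjjjLLLLLLLLLLLLL...jBBBBBBBBB.jj [110 110 101]
395 BBBBBBBBBBBBBBBj.jjjjjjLLL........jjj.jBBBBBBj.jjj [90 98 94]
397 BBBBBBBBBBBBBBB.jjjjjjjjjjjjjjjjjj..jjjBBBBB.jjjjj [106  41   2]
399 BBBBBBBBBBBBBBj.jjjjjjjjjjjjjjjjj..jjjjBBj.jjjjjj. [76 32  3]
401 BBBBBBBBBBBBBBjjjjjjjjjjjjjjjjjjj.jjj.jBBBBBBB..BB [71 30  3]
403 BBBBBBBBBBBBBj.jjjjjjjjjjjjjjjjj.jjj.BBBBBBBBBBBBB [72 32  6]
405 BBBBBBBBBBBBBjjjjjjjjjjjjjjjjjj..jj.jBBBBBBBBBBBBB [70 30  3]
407 BBBBBBBBBBBBBjjjjjjjjjjjjjjjjjj.j.jBBBBBBBBBBBBBBB [68 29  0]
409 BBBBBBBBBBBBBBjjjjjjjjjjjjjjj...BBBBBBBBBBBBBBBBBB [69 29  2]
411 BBBBBBBBBBBBBBBjjjjjjjjjjjjjj.jBBBBBBBBBBBBBBBBBBB [66 26  1]
413 BBBBBBBBBBBBBBBBBBjjjjjjjjj.jBBBBBBBBBBBBBBBBBBBBB [62 23  0]
415 BBBBBBBBBBBBBBBBBBBBBBBjBBBBBBBBBBBBBBBBBBBBBBBBBB [117  73  33]
417 BBBBBBBBBBBBBBBBBBBBBBBBBBBBBBBBBBBBBBBBBBBBBBBBBB [169 116  57]
419 BBBBBBBBBBBBBBBBBBBBBBBBBBBBBBBBBBBBBBBBBBBBBBBBBB [169 117  56]
```

The lid is at (414,386) against a predicted (414.7,385.0), so the jar is upright at the board's centre. Now the tongs go back.

Request:
step_arm(targets=[[[0,0,0],0.053],[[0,0,0],0.053],[[-0.082,-0.385,0],0],[[-0.1643,-0.771,0],0],[[-0.1643,-0.771,0],0],[[-0.1643,-0.771,0],0],[[-0.1643,-0.771,0],0],[[-0.1643,-0.771,0],0],[[-0.1643,-0.771,0],0],[[-0.1643,-0.771,0],0],[[-0.1643,-0.771,0],0],[[-0.1643,-0.771,0],0],[[-0.1643,-0.771,0],0],[[-0.1643,-0.771,0],0],[[-0.1643,-0.771,0],0],[[-0.1643,-0.771,0],0],[[-0.1643,-0.771,0],0],[[-0.082,-0.385,0],0],[[0,0,0],0],[[0,0,0],0]], grip=51)

```text
t: 30.05
eef_pos: [0.5379, 0.2534, 0.4874]
tcp_rot: [3.102, -0.492, -0.002]
ft_force: [-0.6, -0.9, -1.6]
grip_width: 0.051
gripper_force: 6.3
```

```bash
python3 - <<'E'
from tilt import *
s=env.read_state();e=s["eef_pos"];print(e,s["tcp_rot"],s["ft_force"],s["grip_width"])
im=cv2.resize(env.snapshot("scene")[:,:,::-1],None,fx=4,fy=4,interpolation=cv2.INTER_CUBIC)
c=proj("scene",e-[0,0,.2])[0]*4;x0,y0=np.int32(c-[200,250])
raw=im[y0:y0+520,x0:x0+400].max(axis=2)
for y in range(230,400,10):
    print(y,"".join("#" if v<30 else "+" if v<62 else "o" if v<110 else "." for v in raw[y,130:270:2]))
f=lambda x,y:((x0+x+.5)/4-.5,(y0+y+.5)/4-.5)
for q in((216,255,.026),(211,350,.036),(211,386,.038)): print(np.round(rel(f(*q[:2]),q[2]),4))
E
```

```text
[0.53789933 0.25338641 0.48737691] [ 3.10180914e+00 -4.92046020e-01 -2.47794099e-03] [-0.58522741 -0.87205705 -1.55548654] 0.05098943374572451
230 .................................o+#################+o................
240 .................................o##############+++o..................
250 .................................oo+++ooooooooo++++o..................
260 .................................o+++++ooo++++o+++o...................
270 ................................oo+++++oooooooo++oo...................
280 ................................oo+++++oooooooo++o....................
290 ...............................oo++++++oooooooo++o....................
300 ...............................oo++++++oooooo++++o....................
310 ...............................o+++oooooooooo+++oo....................
320 ...........................+##+ooo++ooooooooo+++oo....................
330 ...........................o########+oooooooo+++o.....................
340 ..........................o+##+oooooooooooooo++o......................
350 ....................................o+++ooooo++o......................
360 ................................oo+###+++++++######o..................
370 ...............................o+##################o..................
380 ...............................o+#################+o..................
390 ......o..........................oooo+++###+ooo.......................
[ 0.0058 -0.0386]
[ 0.0036 -0.1162]
[ 0.0045 -0.1485]
```

Request:
step_arm(targets=[[[0,0,0.2],0],[[0,0,0.4],0],[[0,0,0.4],0],[[0,0,0.4],0],[[0,0,0.4],0],[[0,0,0.4],0],[[0,0,0.4],0],[[0,0,0.4],0],[[0,0,0.3],0],[[0,0,0.2],0],[[0,0,0.02],0],[[0,0,0.02],0],[[0,0,0],0],[[0,0,0],0]])

```text
t: 31.5
eef_pos: [0.5379, 0.2535, 0.3121]
tcp_rot: [-3.102, 0.493, -0.002]
ft_force: [-0.1, 1.1, -1.2]
grip_width: 0.051
gripper_force: 6.3
```

Request:
step_arm(targets=[[[0,0,0.02],0],[[0,0,0.02],0],[[0,0,0.02],0],[[0,0,0],0],[[0,0,0],0]], grip=44, newtons=4)

```text
t: 32.0
eef_pos: [0.5378, 0.2535, 0.3084]
tcp_rot: [-3.103, 0.493, 0.0]
ft_force: [0.4, -0.1, -2.2]
grip_width: 0.0545
gripper_force: 3.9
```

Request:
step_arm(targets=[[[0,0,0.02],0],[[0,0,0.02],0],[[0,0,0.02],0],[[0,0,0],0],[[0,0,0],0]])

```text
t: 32.5
eef_pos: [0.5378, 0.2535, 0.3055]
tcp_rot: [-3.103, 0.493, -0.0]
ft_force: [-0.7, -0.1, -1.8]
grip_width: 0.0544
gripper_force: 4.0
```

Request:
step_arm(targets=[[[0,0,0.02],0],[[0,0,0.02],0],[[0,0,0.02],0],[[0,0,0],0],[[0,0,0],0]])

```text
t: 33.0
eef_pos: [0.538, 0.2537, 0.3034]
tcp_rot: [-3.102, 0.493, -0.003]
ft_force: [0.7, 0.5, 5.3]
grip_width: 0.0546
gripper_force: 4.0
```

Floor contact. Lean the tongs toward the robot's side, then release.

Request:
step_arm(targets=[[[-0.12,0,0],0],[[-0.12,0,0.01],0],[[-0.12,0,0.012],0],[[-0.12,0,0.015],0],[[-0.12,0,0.02],0],[[-0.12,0,0.03],0],[[-0.12,0,0.035],0],[[-0.12,0,0.038],0],[[-0.12,0,0.04],0],[[-0.12,0,0.045],0],[[0,0,0],0]])

```text
t: 34.1
eef_pos: [0.48, 0.2725, 0.29]
tcp_rot: [3.103, -0.492, -0.002]
ft_force: [-1.9, 2.5, 5.2]
grip_width: 0.0542
gripper_force: 4.0
```

Request:
step_arm(targets=[[[0,0,0],0],[[0,0,0],0],[[0,0,0],0],[[0,0,0],0],[[0,0,0],0],[[0,0,0],0],[[0,0,0],0],[[0,0,0],0]], grip=88)

```text
t: 34.9
eef_pos: [0.4808, 0.2721, 0.2902]
tcp_rot: [-3.103, 0.493, 0.0]
ft_force: [0.6, 0.2, 0.4]
grip_width: 0.0879
gripper_force: 0.0
```

Request:
step_arm(targets=[[[0,0,-0.1],0],[[0,0,-0.1],0],[[0,0,-0.2],0],[[0,0,-0.3],0],[[0,0,-0.4],0],[[0,0,-0.4],0],[[0,0,-0.4],0],[[0,0,-0.4],0],[[0,0,-0.4],0],[[0,0,-0.4],0],[[0,0,0],0],[[0,0,0],0]])

```text
t: 36.1
eef_pos: [0.4806, 0.2721, 0.445]
tcp_rot: [-3.103, 0.493, -0.0]
ft_force: [0.0, -0.2, -0.1]
grip_width: 0.0877
gripper_force: 0.0
```

```bash
python3 - <<'E'
from tilt import *
tip=np.array([.552,.249,.009]);
for l in(.4,.56,.7):
    ax=R.from_euler("z",-.3153).apply([-np.sin(l),0,np.cos(l)]);print("head pred",l,proj("scene",tip+ax*.19).round(1))
print("jar lid", proj("scene",[.546,-.02,.059]))
im=env.snapshot("scene").max(axis=2)
for y in range(196,274,2): print(y,"".join("#" if v<30 else "+" if v<62 else "o" if v<110 else "-" if v<150 else "." for v in im[y,284:350]))
c=env.snapshot("scene").astype(int)
m=((c[...,0]-c[...,2]>45)&(c[...,0]<130)).astype(np.uint8);m[:280]=0;m[325:]=0;m[:,340:]*=1;m[:,:340]=0;m[:,430:]=0
print("low jar amber",np.argwhere(m).mean(0)[::-1],m.sum())
E
```

```text
head pred 0.4 [[307.8 211.3]]
head pred 0.56 [[299.1 215.4]]
head pred 0.7 [[292.3 219.8]]
jar lid [[369.3660463  297.02646814]]
196 ......................o######+....................................
198 ..................................................................
200 ..................................................................
202 ..................................................................
204 ..................................................................
206 ..................................................................
208 ..................................................................
210 .................--...............................................
212 -............-oo+++#+o............................................
214 -------------o++++o++++----....-..................................
216 ooooooooooo--o+ooooo++++o------o...........................----ooo
218 ..............-oooooo++++o.....---....................-..ooooooooo
220 ................ooooo+++++o--o+ooo-----ooooooo++++oooooooooooooooo
222 ..--------------o++#####+++++oooo+++++++++++
[... 1130 characters left out ...]
ooooooooooooooo+ooooooo.....
256 oooooooooooooooooooooooo+#oooooooooooooooooooooooooooooooooooo....
258 oooooooooooooooooooooooo+#ooooooooooooooooooooooooooo+ooooooooo...
260 ooooooooooooooooooooooooo+oooooooooooooooooooooooooooooooooo-.....
262 ooooooooooooooooooooooooo+oooooooooooooooooooooooooooooooo-.......
264 ++++++ooooooooooooooooooo+ooooooooooooooooooooooooooooo-..........
266 ++++++++oooooooooooooooooooooooooooo+oooooooo-----................
268 +++++++++ooooooooooooooo-.........................................
270 +++++++++ooooooooooo-.............................................
272 ++++++++++ooooooooo...............................................
low jar amber [368.88 306.36] 50
```

The tongs lean in the holder with the head at about (302,214), nearly as at the start. The low jar is unchanged at (369,306) and the gripper is clear.

```bash
python3 -c "
from station import env
print(env.job_done())"
```

```text
the job is handed in; nothing more can be done
None
```

The job is handed in, with no verdict returned: my last camera and force readings show the tall jar upright at the board's centre, the tongs tips down in the holder, the low jar still in the pan, and the gripper clear at about 36 s; I did not re-measure the tin and shaker.

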